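# Set the clamp valve to float before measuring

## Robot

A 6-joint arm with a two-finger parallel gripper is mounted at the origin on the work surface. World frame = base frame: x ahead of the robot, y to its left, z up, the work surface at z = 0. Lengths are in m, angles in rad, forces in N, time in s.
With the tool pointing down it reaches from about 0.425 to 0.95 m from the base axis. Payload 3.5 kg.
Tool frame: the origin (TCP) lies midway between the tips of the shut fingers; the grasp point (between the pads) lies 19 mm behind it; z points along the fingers, y is the direction in which the jaws open and shut (so a half turn about z gives the same grasp; the last joint's range is limited). The gripper opens to 85 mm and grips with 20 to 120 N. Pads are 22 mm wide; open, the fingers measure 114 mm over their backs; the gripper's body (76 mm by 85 mm) begins 54 mm behind the grasp point. The pads swing forward as they close: fully open they stand 13 mm farther back than shut.
Start: joints at [0.988, 0.286, 1.577, -0, 1.279, -0.15], TCP at [0.283, 0.613, 0.231] pointing down, gripper open.
Joint ranges: [-2.77, 2.77], [-0.9, 2.22], [0.21, 2.48], [-1.53, 4.67], [0.24, 2.81], [-2.84, 2.84]. Speed limits (rad/s): [2.79, 2.79, 3.14, 3.14, 3.14, 3.14].

## Interface

Orientations are given as a unit quaternion [x, y, z, w].
In Python, from plant import * gives the robot as it stands.
- The arm moves only by the shell command python3 -m jog 'ROWS' [FORCE]. ROWS is a JSON object of lists of equal length, an entry for each row: "travel": the shift along the world's x, y, z in mm, a list of three; "dr": the turn, a rotation vector about the world's x, y, z in degrees, a list of three; "jaw": the closure in counts, from 0 (fully open) to 255 (shut). In form: {"travel": [[x, y, z], ...], "dr": [[wx, wy, wz], ...], "jaw": [jaw, ...]}. A call has 1 to 5 rows; each row shifts and turns the commanded pose from where the row before left it; what a row does not reach is not made up. A row lasts 1/12 s, in which the tool goes at most 41.7 mm and 7.16 degrees, less where a joint would pass 70% of its speed; a pose out of reach is approached as far as the arm can. A call is refused whole if a number of a shift passes 41.7 or a number of a turn 7.16, either way. A call with a gripper value outside its range is refused whole. The fingers move at their own pace and stop on an object; FORCE is the grip in N (left out, the last holds). Time passes only in rows, so rows that do not move let the fingers close. It gives the time, the measured TCP pose, the force and the opening at its end, in the units of the state.
- get_state(): the state, without advancing time (a new reading comes with each control period).
- read_camera(name): name is "scene" or "side" or "wrist"; returns the picture (420x560x3 uint8, red, green, blue); there is no depth.
- camera_info(name): a dict with "K" (3x3 intrinsics, pixels), "R" (3x3) and "t" (3): a world point X has camera coordinates R X + t; the wrist camera has in their place "mount" (4x4, takes a point from camera to tool coordinates, whose origin is the TCP and whose axes are the flange's). Camera axes: x right, y down, z forward; pixel columns grow to the right and rows downward; lengths in m; the calibration is good to about 2 mm. A picture is of the moment at which its call begins: read the wrist's pose just before it. camera_info takes no time and is no camera call.
- sign_off(): hands the job in, once; it reports no verdict.
The state is a dict: "time": time; "qpos": joint angles; "dq": joint speeds; "joint_efforts": joint torques, N m; "eef_pos": TCP position; "tcp_rot": TCP orientation; "contact_force": force on the tool from outside, world axes, zero at the start; "wrist_torque": the same for the moment, N m; "opening": opening from 0.0 (shut) to 1.0 (fully open).
Only numpy, scipy, OpenCV 4.12 (cv2) and the standard library are available. Lean on these libraries where they do the work, as an engineer would, in place of code of your own. Each camera call takes 0.05 s, during which the arm holds its last target. There are 200 camera calls.

## Task

The gear plate on the fixture block is about to be measured, so the hydraulic clamp has to be relaxed: push the yellow-knobbed valve lever forward, past its stiff detent, until it drops fully home in the float notch at the far end of its travel, then let go. Leave the red-knobbed lever as it stands.

Things in the scene. Friction and masses are not known exactly. Their poses are not given: they have to be found in the camera images.
- yellow_knob (a point): Centre of the 34 mm yellow ball knob on the lever to push, 184 to 190 mm above the table throughout. z: up along the 12 mm steel rod, whose pivot is 130 mm below along -z, 60 mm above the table, in a fixed block (plate 130 x 90 mm, 62 mm high; slim gate round the rod to 115 mm). x, made level: push direction, away from the robot within 20 degrees of straight ahead. y: along the pivot.
- float_lever (a joint): Yellow lever angle, rad. 0: leaning 0.30 back to the robot; grows as pushed forward; 0.57: in the float notch on the end stop, leaning 0.27 away. Starts near 0.10. At the knob the push is light at first, stiffens to about 9 N near 0.33, fades to none at 0.46, then the lever snaps to 0.57 by itself and stays. Let go before 0.46 it springs back to 0.10.
- red_knob (a point): Centre of the red ball knob (34 mm across) of the other valve, of the same size and shape as the yellow-knobbed one, at any angle of its travel. It has no detent and stays where it is left. To be left alone.
Mind the look-alikes: they are no part of the job. What is shaped like the part that bears yellow_knob but brown or pink is not meant.

How it is judged:
At the end, for the whole second after the job is handed in: The yellow-knobbed lever rests in the float notch (joint above 0.53 of 0.57 rad), at rest; the red knob is within 12 mm of where it started (value of joint float_lever above 0.53 rad and velocity of joint float_lever below 0.05 rad/s and distance of red_knob from where it was at the start of the episode below 0.012 m); the robot touches nothing.
It fails at once if the red-knobbed lever is moved (12 mm at its knob) (distance of red_knob from where it was at the start of the episode above 0.012 m).
It also fails if it takes over 29 s, if anything falls off the work surface, if the arm or the gripper's body presses on something with over 40 N, if the wrist force passes 120 N, or if a joint passes its speed limit or range.

## Working session

There is one attempt and no reset: what is moved stays moved. The work goes in short steps, Python scripts to look and compute and a shell command to move; the robot and the scene stay as the last step left them, time stands still between calls to the robot, and variables do not carry over. Pictures are saved under pics/ and viewed, about 8 in all and at most 12, crops included, and the job is handed in when it is done.

```bash
mkdir -p pics
cat > h.py <<'E'
from plant import *
import numpy as np,cv2
def snap(n,f):
    im=read_camera(n); cv2.imwrite('pics/'+f,im[:,:,::-1]); return im
E
python3 - <<'E'
from h import *
a=snap('scene','a.png');b=snap('side','b.png')
cv2.imwrite('pics/ab.png',cv2.resize(np.vstack([a,b])[:,:,::-1],None,fx=.71,fy=.71))
for n in('scene','side'):
    i=camera_info(n);R=np.array(i['R']);print(n,(-R.T@np.array(i['t'])).round(3),R[2].round(2))
s=get_state();print(s['time'],s['eef_pos'],s['tcp_rot'],s['contact_force'])
E
```

```text
scene [ 1.303 -0.456  0.674] [-0.7   0.48 -0.52]
side [0.48  0.747 0.666] [ 0.14 -0.8  -0.58]
0.1 [0.2827345  0.61227365 0.23006196] [ 2.14710878e-01  9.76677065e-01 -1.00262700e-03 -3.80113438e-04] [-0.62997066  0.60454631  0.0470277 ]
```

View pics/a.png

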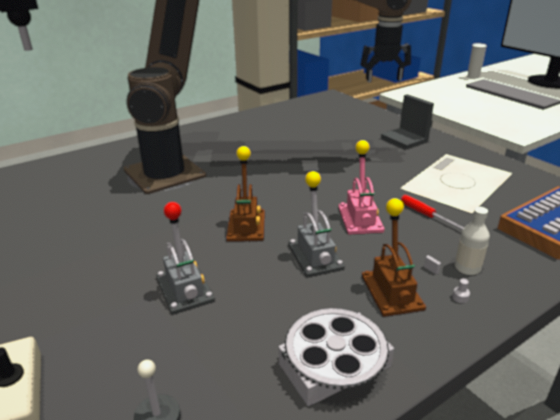

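View pics/b.png

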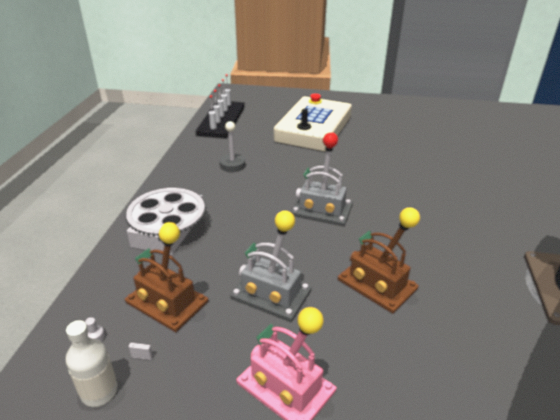

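The target is the grey block with the yellow knob: scene (313,180), side (285,222). The red knob is at scene (173,211), side (330,140). The four yellow look-alikes sit on brown and pink blocks. Next I triangulate the knobs and enlarge the target.

```bash
cat >> h.py <<'E'
def cam(n):
    i=camera_info(n);return np.array(i['K']),np.array(i['R']),np.array(i['t'])
def blobs(im,lo,hi):
    m=cv2.inRange(cv2.cvtColor(im,cv2.COLOR_RGB2HSV),lo,hi)
    out=[]
    for c in cv2.findContours(m,cv2.RETR_EXTERNAL,cv2.CHAIN_APPROX_NONE)[0]:
        if cv2.contourArea(c)>60:
            (x,y),r=cv2.minEnclosingCircle(c);out.append((x,y,r))
    return np.array(out)
def tri(p,q,a='scene',b='side'):
    P=[]
    for n in(a,b):
        K,R,t=cam(n);P.append(K@np.c_[R,t])
    X=cv2.triangulatePoints(P[0],P[1],np.float64(p),np.float64(q));return (X[:3]/X[3]).ravel()
def onplane(n,p,z):
    K,R,t=cam(n);c=-R.T@t;d=R.T@np.linalg.inv(K)@[p[0],p[1],1];return c+d*(z-c[2])/d[2]
E
python3 - <<'E'
from h import *
a=cv2.imread('pics/a.png')[:,:,::-1];b=cv2.imread('pics/b.png')[:,:,::-1]
Y=((22,180,150),(35,255,255));Rd=((0,200,150),(5,255,255))
A=blobs(a,*Y);B=blobs(b,*Y)
print(A.round(1),B.round(1),blobs(a,*Rd).round(1),blobs(b,*Rd).round(1),sep='\n')
near=lambda S,p:S[np.argmin(np.hypot(*(S[:,:2]-p).T))][:2]
for n,p,q in[('target',(313,180),(285,222)),('brown near',(244,153),(410,217)),('pink',(362,148),(311,321)),('brown far',(395,207),(169,233))]:
    print(n,tri(near(A,p),near(B,q)).round(4))
print('red',tri(near(blobs(a,*Rd),(173,211)),near(blobs(b,*Rd),(330,140))).round(4))
c1=cv2.resize(a[160:280,270:360],None,fx=5,fy=5,interpolation=2);c2=cv2.resize(b[200:320,225:320],None,fx=4.2,fy=5,interpolation=2)
cv2.imwrite('pics/c.png',np.hstack([c1[:600],c2[:600,:350]])[:,:,::-1])
E
```

```text
[[395.  205.    8.2]
 [313.1 176.8   7.2]
 [243.1 151.8   6.3]
 [362.1 146.    6.2]]
[[310.2 321.3  11.3]
 [169.  233.5   9.3]
 [284.6 220.7   8.7]
 [409.  217.5   8.4]]
[[172.4 209.    7.7]
 [418.  204.   17.1]]
[]
target [0.5719 0.126  0.1909]
brown near [0.3668 0.0736 0.1868]
pink [0.5058 0.3288 0.1868]
brown far [0.7514 0.1881 0.1866]Traceback (most recent call last):
  File "<stdin>", line 9, in <module>
  File "<stdin>", line 6, in <lambda>
IndexError: too many indices for array: array is 1-dimensional, but 2 were indexed
```

Run:
```python
from h import *
a=cv2.imread('pics/a.png')[:,:,::-1];b=cv2.imread('pics/b.png')[:,:,::-1]
Y=((20,150,90),(35,255,255));Rd=((0,170,90),(6,255,255))
near=lambda S,p:S[np.argmin(np.hypot(*(S[:,:2]-p).T))]
for n,C,p,q in[('target',Y,(313,180),(285,222)),('brown near',Y,(244,153),(410,217)),('red',Rd,(173,211),(330,140))]:
    u,v=near(blobs(a,*C),p),near(blobs(b,*C),q)
    print(n,u.round(1),v.round(1),tri(u[:2],v[:2]).round(4))
c1=cv2.resize(a[160:280,270:360],None,fx=5,fy=5,interpolation=2);c2=cv2.resize(b[200:320,225:315],None,fx=3.9,fy=5,interpolation=2)
c2=cv2.resize(b[230:320,230:315],None,fx=4,fy=4,interpolation=2);c2=cv2.copyMakeBorder(c2,0,600-c2.shape[0],0,0,0)
cv2.imwrite('pics/c.png',np.hstack([c1,c2])[:,:,::-1])
```

```text
target [312.5 178.5   7.9] [284.6 220.8  10.2] [0.5727 0.1234 0.1882]
brown near [243.1 152.6   7.1] [409.3 217.5  10. ] [0.3667 0.073  0.1855]
red [172.2 210.1   8.4] [331.  140.    7.3] [ 0.5199 -0.177   0.1891]
```

View pics/c.png

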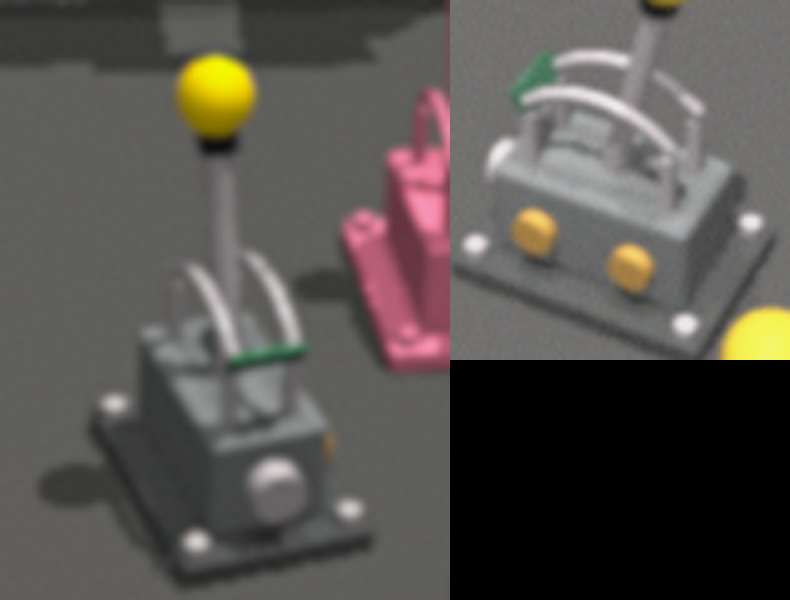

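The block's long edges and bolts are clear. The green bar marks the far (float) end and the rod leans back toward the robot. I'll get the push direction from the bolts.

Run:
```python
from h import *
z=.012
s=[onplane('scene',p,z) for p in[(292.6,241),(309.4,268.2),(339.8,261.8)]]
d=[onplane('side',p,z) for p in[(236.25,290.75),(288.75,310.75),(305,285.5)]]
for q in s+d: print(q.round(4))
an=lambda v:np.degrees(np.arctan2(v[1],v[0]))
print('push az',an(s[1]-s[0]),an(d[0]-d[1]),'across',an(s[2]-s[1])-90,an(d[1]-d[2])-90)
print(np.linalg.norm(s[1]-s[0]),np.linalg.norm(s[2]-s[1]),np.linalg.norm(d[1]-d[0]),np.linalg.norm(d[1]-d[2]))
print('centres',(s[0]+s[2])/2,(d[0]+d[2])/2)
K=get_state();from scipy.spatial.transform import Rotation as R
print(R.from_quat(K['tcp_rot']).as_matrix().round(3))
```

```text
[0.5313 0.0997 0.012 ]
[0.6369 0.069  0.012 ]
[0.6578 0.1381 0.012 ]
[0.6638 0.1279 0.012 ]
[0.5581 0.1602 0.012 ]
[0.5369 0.0914 0.012 ]
push az -16.18954674837119 -16.955421379815345 across -16.81808267789374 -17.11371457189722
0.11003391358355306 0.07216007532067464 0.11054364315128061 0.07190276765040551
centres [0.59454712 0.11891293 0.012     ] [0.60036818 0.1096865  0.012     ]
[[-0.908  0.419 -0.001]
 [ 0.419  0.908 -0.002]
 [ 0.    -0.002 -1.   ]]
```

Push azimuth is −16.7°, so u = (0.958, −0.287). The knob sits 26 mm behind the block centre, which matches a lean of 0.20. I'll stage at about (0.513, 0.141), turn +8° and shut the jaws, passing above everything.

```bash
python3 -m jog '{"travel":[[0,0,25],[0,0,25],[14,-29,0],[14,-29,0],[14,-29,0]],"dr":[[0,0,0],[0,0,0],[0,0,2],[0,0,2],[0,0,2]],"jaw":[255,255,255,255,255]}' 40
python3 -m jog '{"travel":[[14,-29,0],[14,-29,0],[14,-29,0],[14,-29,0],[14,-29,0]],"dr":[[0,0,2],[0,0,0],[0,0,0],[0,0,0],[0,0,0]],"jaw":[255,255,255,255,255]}'
python3 -m jog '{"travel":[[14,-29,0],[14,-29,0],[14,-29,0],[14,-29,0],[14,-29,0]],"dr":[[0,0,0],[0,0,0],[0,0,0],[0,0,0],[0,0,0]],"jaw":[255,255,255,255,255]}'
python3 -m jog '{"travel":[[14,-29,0],[14,-29,0],[14,-29,0],[0,0,0],[0,0,0]],"dr":[[0,0,0],[0,0,0],[0,0,0],[0,0,0],[0,0,0]],"jaw":[255,255,255,255,255]}'
python3 - <<'E'
from h import *
from scipy.spatial.transform import Rotation as R
s=get_state();p=np.array(s['eef_pos']);print(s['time'],p,s['opening'],R.from_quat(s['tcp_rot']).as_matrix().round(3))
w=snap('wrist','w.png');g=np.array([.5727,.1234,.188]);u=np.array([.958,-.287,0])
print('to stage',(g-.06*u-p)*1e3)
i=camera_info('wrist');M=np.array(i['mount']);T=np.eye(4);T[:3,:3]=R.from_quat(s['tcp_rot']).as_matrix();T[:3,3]=p
C=T@M;K=np.array(i['K'])
q=K@(np.linalg.inv(C)@[*g,1])[:3];print('knob predicted',q[:2]/q[2],blobs(w,(20,150,90),(35,255,255)).round(1))
E
```

```text
time: 0.52
eef_pos: [0.3251, 0.525, 0.2813]
tcp_rot: [0.162, 0.987, 0.0, 0.0]
contact_force: [0.5, -0.4, -0.7]
opening: 0.298
time: 0.93
eef_pos: [0.3952, 0.3792, 0.2807]
tcp_rot: [0.146, 0.989, -0.0, -0.0]
contact_force: [0.1, -0.4, -0.6]
opening: 0.001
time: 1.35
eef_pos: [0.4652, 0.2342, 0.2809]
tcp_rot: [0.146, 0.989, -0.0, -0.0]
contact_force: [1.0, 0.1, -0.7]
opening: 0.002
time: 1.77
eef_pos: [0.5073, 0.1474, 0.2807]
tcp_rot: [0.148, 0.989, -0.0, -0.001]
contact_force: [-0.1, 1.5, 0.1]
opening: -0.001
1.7667 [0.50728202 0.14741799 0.28070034] -0.0011138001016766086 [[-0.956  0.292 -0.001]
 [ 0.292  0.956  0.   ]
 [ 0.001 -0.    -1.   ]]
to stage [  7.93797928  -6.79799108 -92.70033582]
knob predicted [273.81075827 300.29840113] [[ 59.  280.5   8.2]
 [ 44.5 243.1   8.2]
 [182.5 131.    9.3]
 [533.3 138.   30.8]
 [193.   83.5  10. ]
 [ 91.5  41.5  34.1]]
```

View pics/w.png

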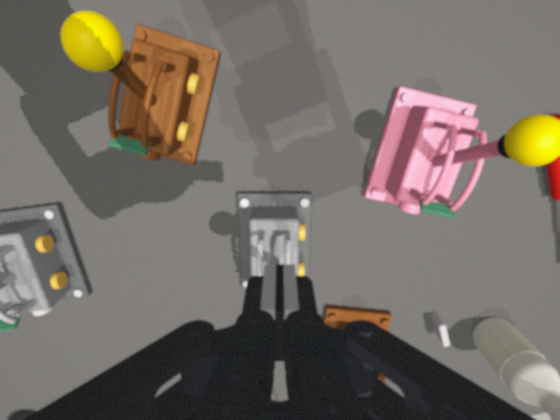

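The wrist view shows the grey block upright in the image, so the tool is aligned with the push. The knob is predicted at (274,300), hidden behind the fingers, and the block centre is at about column 274. I'll go down behind the knob.

```bash
python3 -m jog '{"travel":[[7,-7,0],[0,0,-35],[0,0,-35],[0,0,-30],[0,0,-12]],"dr":[[0,0,0],[0,0,0],[0,0,0],[0,0,0],[0,0,0]],"jaw":[255,255,255,255,255]}'
python3 - <<'E'
from h import *
s=get_state();p=np.array(s['eef_pos']);d=np.array([.5727,.1234,.188])-p
print(p,'along',d@[.958,-.287,0],'lateral',d@[.287,.958,0],s['contact_force'])
b=snap('side','d.png')
cv2.imwrite('pics/d2.png',cv2.resize(b[120:330,180:400],None,fx=2.5,fy=2.5)[:,:,::-1])
E
```

```text
time: 2.23
eef_pos: [0.511, 0.1424, 0.1643]
tcp_rot: [0.145, 0.989, -0.001, -0.004]
contact_force: [-1.0, 0.0, -0.8]
opening: -0.0
[0.51098951 0.14235193 0.16425804] along 0.06455785387334893 lateral -0.0004450334808515942 [-1.04840627  0.04828535 -0.83183232]
```

View pics/d2.png

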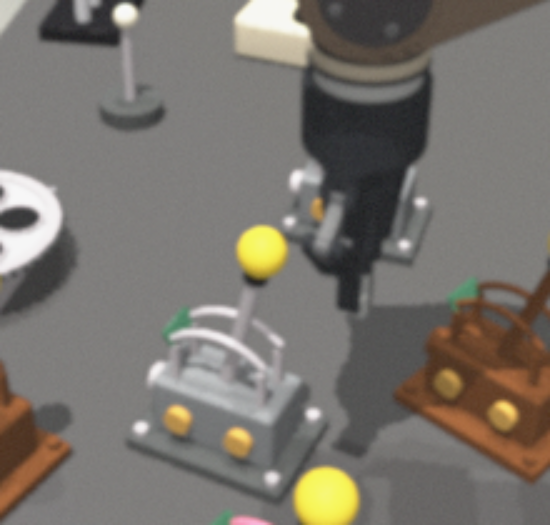

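Fingers stand clear behind the knob, with 0.4 mm lateral error. Now I push along u.

```bash
J='[[0,0,0],[0,0,0],[0,0,0],[0,0,0],[0,0,0]]'
python3 -m jog '{"travel":[[7.7,-2.3,0],[7.7,-2.3,0],[7.7,-2.3,0],[5.7,-1.7,0],[3.8,-1.2,0]],"dr":[[0,0,0],[0,0,0],[0,0,0],[0,0,0],[0,0,0]],"jaw":[255,255,255,255,255]}'
python3 -m jog '{"travel":[[3.8,-1.2,0],[3.8,-1.2,0],[3.8,-1.2,0],[3.8,-1.2,0],[3.8,-1.2,0]],"dr":[[0,0,0],[0,0,0],[0,0,0],[0,0,0],[0,0,0]],"jaw":[255,255,255,255,255]}'
python3 - <<'E'
from h import *
b=snap('side','e.png')
s=get_state();print(s['eef_pos'],s['contact_force'])
cv2.imwrite('pics/e2.png',cv2.resize(b[120:330,180:400],None,fx=2.5,fy=2.5)[:,:,::-1])
E
```

```text
time: 2.7
eef_pos: [0.5489, 0.1316, 0.1713]
tcp_rot: [0.146, 0.989, 0.0, 0.002]
contact_force: [0.4, 0.5, 0.3]
opening: 0.002
time: 3.12
eef_pos: [0.5646, 0.1262, 0.1694]
tcp_rot: [0.146, 0.989, -0.0, -0.002]
contact_force: [-7.5, 1.7, 4.7]
opening: -0.001
[0.56516325 0.12603922 0.16944186] [-5.52467134  0.0748642   3.28401283]
```

View pics/e2.png

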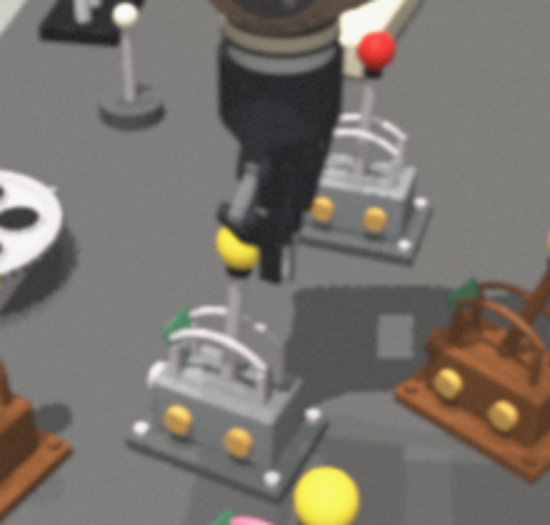

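The lever is now near upright, with the knob at (238,248) against the finger and about 7 N. I'll keep pushing.

```bash
python3 -m jog '{"travel":[[3.8,-1.2,0],[3.8,-1.2,0],[3.8,-1.2,0],[3.8,-1.2,0],[3.8,-1.2,0]],"dr":[[0,0,0],[0,0,0],[0,0,0],[0,0,0],[0,0,0]],"jaw":[255,255,255,255,255]}'
python3 -m jog '{"travel":[[3.8,-1.2,0],[3.8,-1.2,0],[2,-0.6,0],[0,0,0],[0,0,0]],"dr":[[0,0,0],[0,0,0],[0,0,0],[0,0,0],[0,0,0]],"jaw":[255,255,255,255,255]}'
python3 - <<'E'
from h import *
b=snap('side','f.png')
s=get_state();p=np.array(s['eef_pos']);print(p,s['contact_force'],'fingers to float knob',(np.array([.6307,.1044])-p[:2])@[.958,-.287])
cv2.imwrite('pics/f2.png',cv2.resize(b[120:330,180:400],None,fx=2.5,fy=2.5)[:,:,::-1])
E
```

```text
time: 3.58
eef_pos: [0.5825, 0.1206, 0.1695]
tcp_rot: [0.146, 0.989, -0.0, -0.004]
contact_force: [-9.7, 2.0, 6.2]
opening: 0.0
time: 4.0
eef_pos: [0.5948, 0.1168, 0.1692]
tcp_rot: [0.146, 0.989, -0.0, 0.001]
contact_force: [1.0, -0.3, 0.3]
opening: -0.001
[0.59471538 0.11680653 0.16914773] [-0.86287226  0.81230504  0.7152657 ] fingers to float knob 0.038033941354461996
```

View pics/f2.png

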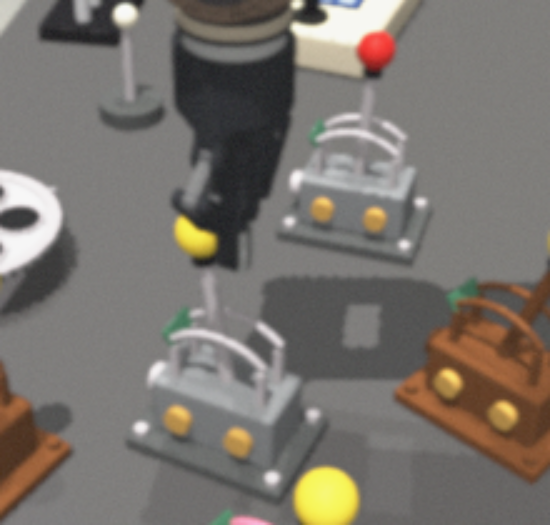

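The force went from 10 N to zero and the lever now leans away, so it has snapped. I'll back off, rise, and measure the knobs again.

```bash
python3 -m jog '{"travel":[[-10,3,0],[-19,5.7,0],[-19,5.7,0],[-19,5.7,15],[0,0,35]],"dr":[[0,0,0],[0,0,0],[0,0,0],[0,0,0],[0,0,0]],"jaw":[255,255,255,255,255]}'
python3 -m jog '{"travel":[[-19,5.7,35],[-15,5,15],[-15,5,0],[0,0,0],[0,0,0]],"dr":[[0,0,0],[0,0,0],[0,0,0],[0,0,0],[0,0,0]],"jaw":[255,255,255,255,255]}'
python3 - <<'E'
from h import *
a=snap('scene','g.png');b=snap('side','i.png')
Y=((20,150,90),(35,255,255));Rd=((0,170,90),(6,255,255))
near=lambda S,p:S[np.argmin(np.hypot(*(S[:,:2]-p).T))]
for n,C,p,q in[('target',Y,(309,193),(259,214)),('red',Rd,(173,211),(330,140))]:
    u,v=near(blobs(a,*C),p),near(blobs(b,*C),q);X=tri(u[:2],v[:2])
    print(n,u.round(1),v.round(1),X.round(4))
    if n=='target':
        l=(X[:2]-[.5975,.1143])@[.958,-.287];print('lean',np.arcsin(l/.13),'joint',.3+np.arcsin(l/.13))
s=get_state();print(s['time'],s['contact_force'])
cv2.imwrite('pics/gi.png',np.hstack([a[120:330,130:430],b[100:310,180:420]])[:,:,::-1])
E
```

```text
time: 4.47
eef_pos: [0.5198, 0.1378, 0.2125]
tcp_rot: [0.145, 0.989, -0.001, -0.008]
contact_force: [0.4, 0.0, 0.2]
opening: -0.002
time: 4.88
eef_pos: [0.4776, 0.153, 0.2693]
tcp_rot: [0.146, 0.989, 0.0, 0.001]
contact_force: [-0.3, -0.5, -0.6]
opening: -0.003
target [321.1 188.4   8.2] [259.4 212.7  10. ] [0.6186 0.1098 0.189 ]
lean 0.16611801247372893 joint 0.4661180124737289
red [172.1 209.7   8.9] [330.5 140.    7.4] [ 0.5206 -0.1769  0.1897]
4.9833 [ 0.1619168   0.60642145 -0.51736684]
```

View pics/gi.png

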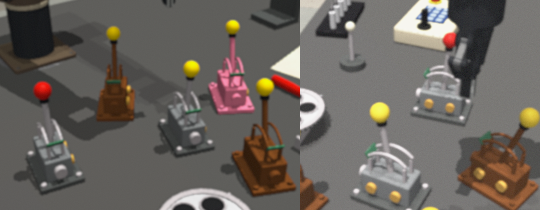

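This disagrees with what a snap should look like. The triangulated knob gives joint ≈0.47, not 0.57, and it hangs where the finger left it. Red hasn't moved (0.7 mm). The lever isn't home, so I go back and push on until the end stop gives a reaction.

```bash
python3 -m jog '{"travel":[[19,-5.7,0],[19,-5.7,-20],[15,-4.5,-35],[0,0,-35],[0,0,-10]],"dr":[[0,0,0],[0,0,0],[0,0,0],[0,0,0],[0,0,0]],"jaw":[255,255,255,255,255]}'
python3 -m jog '{"travel":[[11.5,-3.4,0],[11.5,-3.4,0],[11.5,-3.4,0],[9.6,-2.9,0],[0,0,0]],"dr":[[0,0,0],[0,0,0],[0,0,0],[0,0,0],[0,0,0]],"jaw":[255,255,255,255,255]}'
python3 - <<'E'
from h import *
s=get_state();p=np.array(s['eef_pos']);print(p,'to knob',(np.array([.6186,.1098])-p[:2])@[.958,-.287],'lat',(np.array([.6186,.1098])-p[:2])@[.287,.958],s['contact_force'])
E
```

```text
time: 5.4
eef_pos: [0.5283, 0.1357, 0.1619]
tcp_rot: [0.147, 0.989, -0.001, -0.006]
contact_force: [-1.2, -0.8, -1.2]
opening: -0.001
time: 5.82
eef_pos: [0.5791, 0.123, 0.1723]
tcp_rot: [0.147, 0.989, 0.0, 0.003]
contact_force: [0.1, -0.9, 0.4]
opening: 0.001
[0.57913315 0.12298207 0.17232677] to knob 0.04159249616744828 lat -0.0013014355332902853 [ 0.07987149 -0.94874382  0.41697432]
```

```bash
python3 -m jog '{"travel":[[3.8,-1.2,0],[3.8,-1.2,0],[3.8,-1.2,0],[3.8,-1.2,0],[3.8,-1.2,0]],"dr":[[0,0,0],[0,0,0],[0,0,0],[0,0,0],[0,0,0]],"jaw":[255,255,255,255,255]}'
python3 -m jog '{"travel":[[2,-0.6,0],[2,-0.6,0],[2,-0.6,0],[0,0,0]],"dr":[[0,0,0],[0,0,0],[0,0,0],[0,0,0]],"jaw":[255,255,255,255]}'
python3 - <<'E'
from h import *
a=cv2.imread('pics/a.png')
b=snap('side','j.png');a=snap('scene','k.png')
Y=((20,150,90),(35,255,255))
print(blobs(a,*Y).round(1),blobs(b,*Y).round(1))
E
```

```text
time: 6.23
eef_pos: [0.5945, 0.1178, 0.1694]
tcp_rot: [0.146, 0.989, -0.0, 0.0]
contact_force: [-0.9, -0.5, -0.3]
opening: -0.002
time: 6.57
eef_pos: [0.6007, 0.1158, 0.1693]
tcp_rot: [0.146, 0.989, -0.0, 0.0]
contact_force: [-0.3, 0.5, 0.1]
opening: -0.001
[[395.  206.5   9.2]
 [323.  192.6   8.6]
 [243.1 152.7   7. ]
 [362.1 146.7   7. ]] [[309.6 320.1  13.4]
 [169.  232.5  10.9]
 [409.1 217.8  10.2]
 [251.5 212.5   9.6]]
```

```bash
cat > m.py <<'E'
from h import *
Y=((20,150,90),(35,255,255));Rd=((0,170,90),(6,255,255))
near=lambda S,p:S[np.argmin(np.hypot(*(S[:,:2]-p).T))]
a=read_camera('scene');b=read_camera('side');s=get_state()
u,v=near(blobs(a,*Y),(323,194)),near(blobs(b,*Y),(249,213));X=tri(u[:2],v[:2])
l=(X[:2]-[.5975,.1143])@[.958,-.287];print(u.round(1),v.round(1),X.round(4),'joint',.3+np.arcsin(l/.13),'F',np.array(s['contact_force']).round(1))
R=blobs(b,*Rd)
if len(R): print('red',tri(near(blobs(a,*Rd),(173,210))[:2],near(R,(330,140))[:2]).round(4))
E
python3 m.py
python3 -m jog '{"travel":[[1.9,-0.6,0],[1.9,-0.6,0],[1.9,-0.6,0],[0,0,0]],"dr":[[0,0,0],[0,0,0],[0,0,0],[0,0,0]],"jaw":[255,255,255,255]}'
python3 m.py
```

```text
[323.  192.6   8.6] [251.8 212.1   9.4] [0.632  0.1054 0.1861] joint 0.5772023226809542 F [ 0.1  1.  -0.3]
red [ 0.5207 -0.1769  0.1896]
time: 7.1
eef_pos: [0.6065, 0.114, 0.1694]
tcp_rot: [0.146, 0.989, -0.0, 0.0]
contact_force: [0.2, -0.6, -0.9]
opening: 0.0
[323.5 193.    8.4] [251.  213.    9.4] [0.6329 0.1064 0.185 ] joint 0.5822052960200637 F [ 0.2 -0.9  0.1]
red [ 0.5201 -0.1766  0.189 ]
```

The lever is now home: joint ≈0.58, knob height 0.185–0.186 as expected at the stop. It didn't move when the finger advanced another 6 mm. I'll retreat and recheck.

```bash
python3 -m jog '{"travel":[[-6,1.8,0],[-15,4.5,0],[-19,5.7,0],[-19,5.7,0],[-19,5.7,15]],"dr":[[0,0,0],[0,0,0],[0,0,0],[0,0,0],[0,0,0]],"jaw":[255,255,255,255,255]}'
python3 -m jog '{"travel":[[0,0,35],[-19,5.7,35],[-15,5,15],[-15,5,0],[0,0,0]],"dr":[[0,0,0],[0,0,0],[0,0,0],[0,0,0],[0,0,0]],"jaw":[255,255,255,255,255]}'
python3 m.py
python3 -m jog '{"travel":[[0,0,0],[0,0,0],[0,0,0],[0,0,0],[0,0,0]],"dr":[[0,0,0],[0,0,0],[0,0,0],[0,0,0],[0,0,0]],"jaw":[255,255,255,255,255]}'
python3 -m jog '{"travel":[[0,0,0],[0,0,0],[0,0,0],[0,0,0],[0,0,0]],"dr":[[0,0,0],[0,0,0],[0,0,0],[0,0,0],[0,0,0]],"jaw":[255,255,255,255,255]}'
python3 m.py
```

```text
time: 7.62
eef_pos: [0.5246, 0.1377, 0.181]
tcp_rot: [0.146, 0.989, -0.001, -0.003]
contact_force: [0.3, 0.6, 0.6]
opening: 0.002
time: 8.03
eef_pos: [0.4776, 0.1543, 0.2713]
tcp_rot: [0.145, 0.989, 0.001, 0.001]
contact_force: [0.3, 0.4, 0.1]
opening: 0.002
[323.5 193.    8.4] [252.4 211.8   9.8] [0.6319 0.1054 0.1858] joint 0.5769048451368092 F [-0.4  0.1 -0.7]
red [ 0.5198 -0.1768  0.1894]
time: 8.55
eef_pos: [0.4793, 0.1531, 0.2688]
tcp_rot: [0.146, 0.989, -0.0, -0.0]
contact_force: [-0.2, 0.1, 0.1]
opening: -0.001
time: 8.97
eef_pos: [0.4791, 0.1533, 0.2694]
tcp_rot: [0.146, 0.989, 0.0, 0.0]
contact_force: [-0.4, 0.5, 0.0]
opening: -0.001
[323.5 193.    8.4] [252.4 211.8   9.8] [0.6319 0.1054 0.1858] joint 0.5769048451368092 F [ 1.  -0.1 -0.5]
red [ 0.5207 -0.1769  0.1896]
```

The lever is stable, home and released, so I'm handing in.

```bash
python3 -c "
from plant import *
print(sign_off())"
```

```text
the job is handed in; nothing more can be done
None
```

The yellow-knobbed lever on the grey block is in the float notch, and I handed the job in at about 9 s.

- **Pushing:** I pushed the knob with shut fingers, and the force peaked at about 10 N at the detent. After the first push the camera put the joint at only about 0.47, although the force had dropped to zero. I went back and pushed again until it dropped home.
- **Last checks:** Two measurements about a second apart, with the arm backed off and raised, both gave a joint of about 0.577 rad. Measurement error is roughly ±0.015, and the stop is at 0.57. The knob stood 186 mm above the table.
- **Red lever and contact:** The red knob measured within 1 mm of where it started. The force on the tool was within noise (about 1 N), and the arm is clear of everything.
- **Disagreements:** The only one was that first reading of 0.47, and the second push put it right.

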